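# Walk the oak stop rail up to the cake tray

### The arm

A 6-joint arm with a two-finger parallel gripper is mounted at the origin on the work surface. World frame = base frame: x ahead of the robot, y to its left, z up, the work surface at z = 0. Lengths are in m, angles in degrees, forces in N, time in s.
With the tool pointing down it reaches from about 0.35 to 0.875 m from the base axis. Payload 4.2 kg.
Tool frame: the origin (TCP) lies at the very end of the fingers, on their centre line; the grasp point (between the pads) lies 19 mm behind it; z points along the fingers, x is the direction in which the jaws open and shut, and the axes are right-handed (so a half turn about z gives the same grasp; the last joint's range is limited). The gripper opens to 87 mm and grips with 3 to 60 N. Pads are 19 mm wide; open, the fingers measure 117 mm over their backs; the gripper's body (75 mm by 190 mm) begins 51 mm behind the grasp point.
Start: joints at [14.817, 22.042, 0.453, 0, -68.411, -14.817], TCP at [0.625, 0, 0.223] pointing down, gripper open.
Joint ranges: [-179.83, 179.83], [-69.29, 118.12], [-61.27, 80.66], [-181.25, 117.63], [-171.15, -9.14], [-177.46, 177.46]. Speed limits (degrees/s): [159.86, 159.86, 180, 180, 180, 180].

### API

Orientations are given as a 3x3 rotation matrix whose columns are the frame's x, y, z axes.
In Python, from station import sense, capture, finish_job gives the robot as it stands.
- The arm moves only by the shell command python3 -m crank 'ROWS' [OPENING]. ROWS is JSON, a list of rows, each a list of 4 numbers: the shift along the tool's x, y, z in m, then the turn about the tool's z in rad. A call has 1 to 5 rows; each row shifts and turns the commanded pose from where the row before left it, along the tool's axes as they then stand; what a row does not reach is not made up. A row lasts 1/12 s, in which the tool goes at most 41.7 mm and 7.16 degrees, less where a joint would pass 70% of its speed; a pose out of reach is approached as far as the arm can. A call with a gripper value outside its range is refused whole. OPENING is the finger opening in m, from 0 to 0.087, set as the call begins (- or left out, the last holds). The fingers move at their own pace and stop on an object; the grip force is fixed at half the most. Time passes only in rows, so rows that do not move let the fingers close. It gives the time, the measured TCP pose, the force and the opening at its end, in the units of the state.
- sense(): the state, without advancing time (a new reading comes with each control period).
- capture(name): name is "scene" or "side" or "wrist"; returns a dict with "pixels" (420x560x3 uint8, red, green, blue), "depth" (420x560 float32, m along the optical axis (not along the pixel's ray), 0 where there is no reading), "fx", "fy", "cx", "cy" (pixels), "world_from_camera" (4x4, takes a point from camera to world coordinates); the wrist camera has in their place "hand_eye" (4x4, takes a point from camera to tool coordinates, whose origin is the TCP and whose axes are the tool frame's). Camera axes: x right, y down, z forward; pixel columns grow to the right and rows downward; lengths in m; the calibration is good to about 2 mm. A picture is of the moment at which its call begins: read the wrist's pose just before it.
- finish_job(): hands the job in, once; it reports no verdict.
The state is a dict: "time_s": time; "joints": joint angles; "joint_velocities": joint speeds; "effort": joint torques, N m; "tcp_pos": TCP position; "ee_rot": TCP orientation; "wrist_force": force on the tool from outside, world axes, zero at the start; "moment": the same for the moment, N m; "gripper_width": opening from 0.0 (shut) to 1.0 (fully open).
Only numpy, scipy, OpenCV 4.12 (cv2) and the standard library are available. Lean on these libraries where they do the work, as an engineer would, in place of code of your own. Each camera call takes 0.05 s, during which the arm holds its last target.

### The job

The long oak stop rail has to bar the front of the cake tray, but it must stay down on the counter, so walk it there by its ends. First swing the end that sticks out farther past the tray's middle up to beside the tray's front corner, turning the rail about its other end, which stays where it is; then swing that other end up too, so that the rail lies close along the tray's front (a gap of a finger's width) and sticks out past both corners. Leave the short rail alone and let go at the end.

Things in the scene. Friction and masses are not known exactly. Their poses are not given: they have to be found in the camera images.
- rail_a (a point): Grip point near one end of the long rail: a plain oak bar 320 mm long, 30 mm wide, 44 mm high, about 0.3 kg, lying loose on the counter. The point is on the bar's centre line, half-way up (22 mm above its underside), 25 mm in from that end and 135 mm from the bar's middle. Its x axis runs along the bar, outwards at this end (pointing from rail_b to rail_a), z up. This end starts on the left (+y) side.
- rail_b (a point): The same grip point at the other end of the long rail, 270 mm from rail_a, 25 mm in from its end. Same axes as rail_a (x points from rail_b to rail_a). This end starts on the right (-y) side.
- tray_front (a point): Middle of the front edge (the side nearest the robot) of the white cake tray, on its outer face, 22 mm above the counter. x points level from the front edge into the tray, y along the front edge, z up. The tray is fixed, 120 mm wide along y, 180 mm deep along x, its rim 22 mm high; a flat brown sponge cake fills it, its top 42 mm above the counter. It stands about 100 to 185 mm beyond the long rail and may be turned a little.
- short_mid (a point): Centre of the short rail, a bystander: an oak bar of the same section (30 x 44 mm) but only 130 mm long, loose, lying to the left or right of the work, at y about 420 mm either side. Not to be used.
Things that resemble listed ones, but are neither listed nor needed, are in the scene too. There is more than one size of the part that bears tray_front; the job needs the middle-sized.

How it is judged:
By the outcome, as a careful person would: the job done as asked, in the order asked, and still so for the second after the job is handed in, with the robot touching nothing.
It also fails if it takes over 51 s, if anything falls off the work surface, if the arm or the gripper's body presses on something with over 40 N, if the wrist force passes 120 N, or if a joint passes its speed limit or range.

## Working session

There is one attempt and no reset: what is moved stays moved. The work goes in short steps, Python scripts to look and compute and a shell command to move; the robot and the scene stay as the last step left them, time stands still between calls to the robot, and variables do not carry over. Pictures are saved under pics/ and viewed, and the job is handed in when it is done.

```bash
mkdir -p pics; ls
cat > h.py <<'E'
import numpy as np, cv2
from station import sense, capture, finish_job
def snap(n,f):
    s=sense(); c=capture(n); np.savez('pics/'+f+'.npz',**{k:np.array(v) for k,v in c.items()},tcp=s['tcp_pos'],R=s['ee_rot'])
    cv2.imwrite('pics/'+f+'.png',c['pixels'][:,:,::-1]); return c
def load(f): return dict(np.load('pics/'+f+'.npz'))
def T(c):
    if 'world_from_camera' in c: return c['world_from_camera']
    M=np.eye(4);M[:3,:3]=c['R'];M[:3,3]=c['tcp'];return M@c['hand_eye']
def px(c,u,v):
    d=float(c['depth'][int(round(v)),int(round(u))]);p=T(c)@[(u-c['cx'])/c['fx']*d,(v-c['cy'])/c['fy']*d,d,1];return p[:3]
def ray(c,u,v,z):
    M=T(c);o=M[:3,3];d=M[:3,:3]@[(u-c['cx'])/c['fx'],(v-c['cy'])/c['fy'],1];return o+d*(z-o[2])/d[2]
def cloud(c):
    d=c['depth'];v,u=np.mgrid[:d.shape[0],:d.shape[1]];P=np.stack([(u-c['cx'])/c['fx']*d,(v-c['cy'])/c['fy']*d,d],-1);M=T(c);return P@M[:3,:3].T+M[:3,3]
def crop(f,x0,y0,x1,y1,s):
    im=cv2.imread('pics/'+f+'.png')[y0:y1,x0:x1];cv2.imwrite('pics/%s_c%d_%d.png'%(f,x0,y0),cv2.resize(im,None,fx=s,fy=s,interpolation=cv2.INTER_CUBIC))
E
python3 - <<'E'
from h import *
for n in ['scene','side','wrist']: snap(n,n+'0')
print(sense())
E
```

```text
pics
{'time_s': 0.15, 'joints': array([ 1.48171779e+01,  2.20802266e+01,  3.96200465e-01, -1.91012641e-02,
       -6.84124490e+01, -1.48175941e+01]), 'joint_velocities': array([ 0.02876632, -0.01359786,  0.26799516,  0.10370863,  0.05185279,
        0.02675262]), 'effort': array([ 3.86667998e-04, -3.91052306e+01,  1.87588084e+01,  4.22235444e+00,
        1.23758311e-02, -1.38926293e-04]), 'tcp_pos': array([6.24529459e-01, 9.75752080e-06, 2.21708370e-01]), 'ee_rot': array([[-9.99998534e-01,  1.30072367e-04, -1.70707426e-03],
       [ 1.30296042e-04,  9.99999983e-01, -1.30917622e-04],
       [ 1.70705720e-03, -1.31139855e-04, -9.99998534e-01]]), 'wrist_force': array([-0.48565181, -0.25836816, -0.71994549]), 'moment': array([-0.03025034,  0.00557186,  0.04904586]), 'gripper_width': 1.00123620667881}
```

View pics/scene0.png

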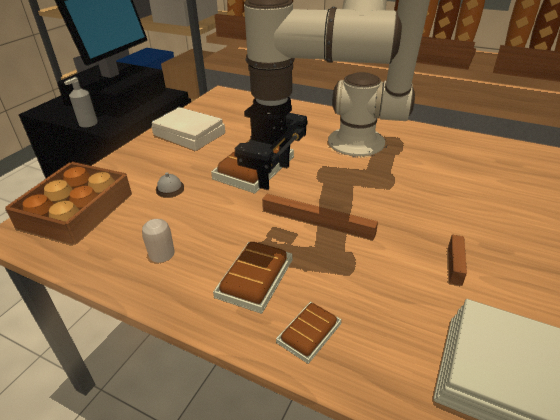

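View pics/side0.png

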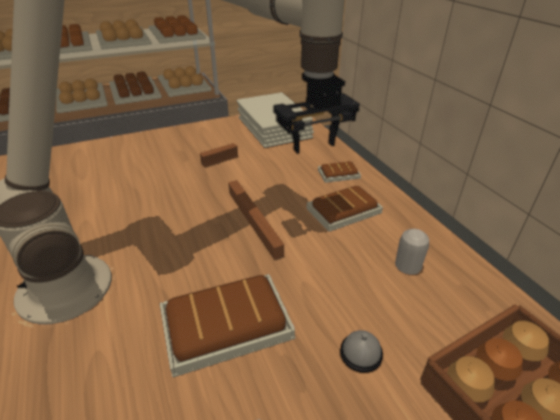

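View pics/wrist0.png

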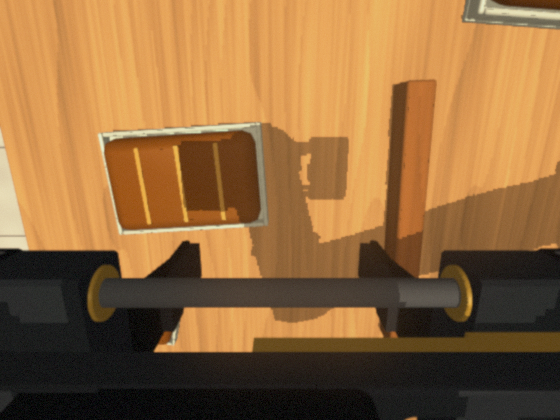

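The scene picture shows three trays: large (250,168), middle (255,272) and small (308,330). There are two bars: long (320,216) and short (458,260). By the description I want the middle tray and the long bar. Next I'll measure both.

```bash
python3 - <<'E'
from h import *
for f in ['scene0','side0','wrist0']:
    c=load(f);P=cloud(c)
    z=P[...,2]; m=(z>0.012)&(z<0.07)&(c['depth']>0)&(P[...,0]>0.3)&(P[...,0]<1.1)
    n,l,st,ce=cv2.connectedComponentsWithStats(m.astype(np.uint8))
    for i in range(1,n):
        if st[i,4]<150: continue
        Q=P[l==i]; top=np.percentile(Q[:,2],90); q=Q
        r=cv2.minAreaRect((q[:,:2]*1000).astype(np.float32))
        t=Q[abs(Q[:,2]-0.044)<0.004]
        rt=cv2.minAreaRect((t[:,:2]*1000).astype(np.float32)) if len(t)>30 else None
        print(f,ce[i].round(),st[i,4],'top',top.round(4),r,'TOP',rt)
E
python3 -c "
from h import *
crop('scene0',200,170,400,370,3)
crop('wrist0',80,60,460,300,2)"
```

```text
scene0 [ 83. 117.] 189 top 0.0643 ((318.2627258300781, -987.558349609375), (20.549938201904297, 59.44820022583008), 19.0194034576416) TOP None
scene0 [236. 173.] 929 top 0.0563 ((375.5826721191406, -245.81748962402344), (165.06329345703125, 109.15912628173828), 83.62694549560547) TOP ((411.5281982421875, -246.11813354492188), (25.26072883605957, 136.03054809570312), 5.228061676025391)
scene0 [ 66. 193.] 1585 top 0.0685 ((718.4874877929688, -601.3058471679688), (236.544921875, 196.7255859375), 6.103858947753906) TOP ((710.5308227539062, -616.8775634765625), (209.45274353027344, 161.62867736816406), 5.7003679275512695)
scene0 [168. 184.] 391 top 0.0475 ((529.3950805664062, -413.336669921875), (60.872047424316406, 72.01697540283203), 16.595256805419922) TOP ((525.1152954101562, -413.3493347167969), (46.729400634765625, 49.927337646484375), 36.60182571411133)
scene0 [ 74. 216.] 2211 top 0.0648 ((766.04296875, -532.0039672851562), (157.0541534423828, 317.822021484375), 55.9201545715332) TOP ((766.0619506835938, -532.016845703125), (157.0541534423828, 317.7761535644531), 55.9201545715332)

[... 4439 characters left out ...]
77344), (2.301576614379883, 34.685726165771484), 88.56975555419922)
wrist0 [410. 171.] 6917 top 0.0449 ((478.995361328125, -1.7192535400390625), (30.58879852294922, 217.76121520996094), 2.2145800590515137) TOP ((478.9318542480469, -1.7262420654296875), (30.42093849182129, 217.73109436035156), 2.1341335773468018)
wrist0 [185. 179.] 15642 top 0.0421 ((731.473876953125, -3.3886947631835938), (180.2251739501953, 120.46056365966797), 3.653785467147827) TOP ((731.16748046875, -4.167285919189453), (150.04226684570312, 90.35645294189453), 3.501532793045044)
wrist0 [168. 338.] 176 top 0.0271 ((773.4050903320312, 208.7274627685547), (29.188295364379883, 18.231351852416992), 76.53742980957031) TOP None
```

View pics/scene0_c200_170.png

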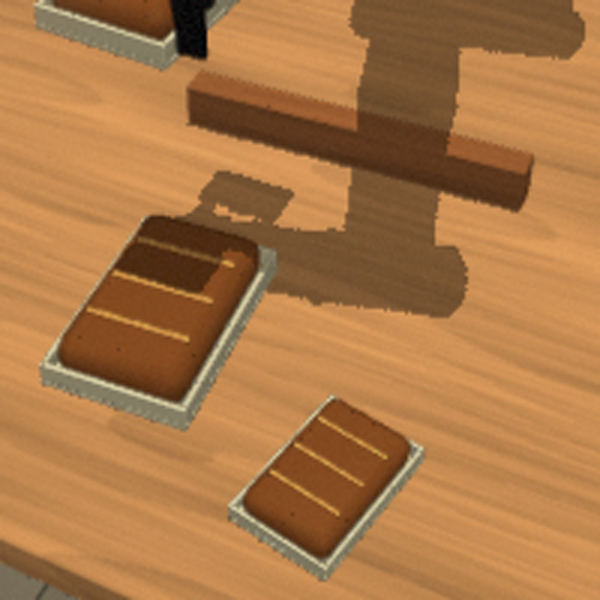

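View pics/wrist0_c80_60.png

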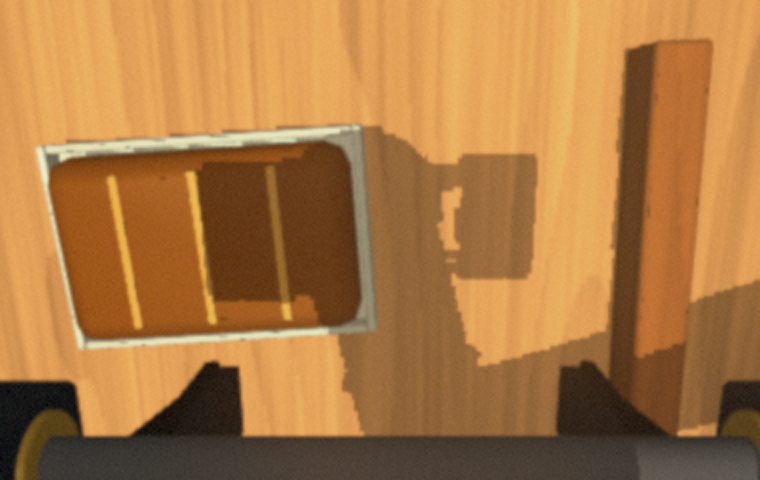

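Middle tray: 180 x 121 mm with its centre near (0.7315,-0.0035), turned about +3.7°, so its front is near (0.6415,-0.009). Long rail: centre near (0.477,0.049), direction about 92.2°, 320 mm long and 44 mm high. All of these match the given sizes.

The left end (rail_a) sticks out farther past the tray's middle, so it moves first. What could be confused, by pixel in the scene picture:
- **Trays:** large (250,168), small (308,330), middle (255,272). I chose the middle one.
- **Bars:** short (458,260), long (320,216). I chose the long one.

The close crop confirms both choices. Now I'll go above A.

```bash
python3 -m crank '[[0.019,0.023,0.0125,0],[0.019,0.023,0.0125,0],[0.019,0.023,0.0125,0],[0.019,0.023,0.0125,0]]' 0.087; python3 -m crank '[[0.019,0.023,0.0125,0],[0.019,0.023,0.0125,0],[0.019,0.023,0.0125,0],[0.019,0.023,0.0125,-0.038],[0,0,0,0]]'
python3 - <<'E'
from h import *
import time
c=snap('wrist','w1'); s=sense(); print(s['tcp_pos'],s['ee_rot'])
c=load('w1');P=cloud(c);z=P[...,2];m=(abs(z-0.044)<0.005)&(c['depth']>0)
n,l,st,ce=cv2.connectedComponentsWithStats(m.astype(np.uint8))
for i in range(1,n):
    if st[i,4]>150:
        q=P[l==i];print(ce[i],st[i,4],np.median(q[:,2]),cv2.minAreaRect((q[:,:2]*1000).astype(np.float32)))
E
```

```text
time_s: 0.48
tcp_pos: [0.5478, 0.0926, 0.1717]
ee_rot: [[-1.0, 0.001, -0.0], [0.001, 1.0, -0.0], [0.0, -0.0, -1.0]]
wrist_force: [-0.2, 0.8, -0.3]
gripper_width: 0.995
time_s: 0.9
tcp_pos: [0.4689, 0.1855, 0.1201]
ee_rot: [[-0.999, -0.043, -0.005], [-0.043, 0.999, -0.002], [0.005, -0.002, -1.0]]
wrist_force: [-0.5, -0.6, -0.4]
gripper_width: 0.999
[0.47076639 0.18493081 0.12130747] [[-0.99912314 -0.04176732 -0.00290615]
 [-0.04176204  0.99912586 -0.00185535]
 [ 0.00298111 -0.00173235 -0.99999406]]
[275.74047169 117.46840482] 10049 0.04416011293952346 ((473.95489501953125, 123.2647705078125), (30.12370491027832, 172.6847686767578), 2.149212598800659)
```

View pics/w1.png

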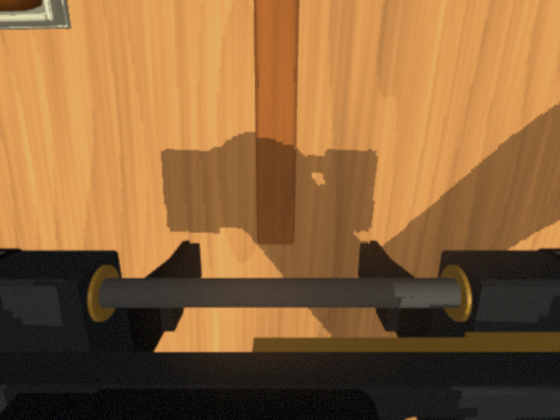

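The wrist view shows the rail coming down to its left end at (275,243), centred between the fingers. A measures (0.4717,0.1846), within 1 mm of the TCP. Descend.

```bash
python3 -m crank '[[-0.001,0,0.025,0.004],[0,0,0.025,0],[0,0,0.025,0],[0,0,0.02,0],[0,0,0,0]]' 0.087; python3 -m crank '[[0,0,0.012,0],[0,0,0.007,0],[0,0,0,0],[0,0,0,0]]'; python3 -c "
from station import sense
s=sense();print(s['tcp_pos'],s['ee_rot'])"
```

```text
time_s: 1.37
tcp_pos: [0.4722, 0.1819, 0.0242]
ee_rot: [[-0.999, -0.032, -0.006], [-0.032, 0.999, -0.005], [0.006, -0.004, -1.0]]
wrist_force: [-0.5, -0.1, 0.5]
gripper_width: 1.004
time_s: 1.7
tcp_pos: [0.4745, 0.184, 0.0092]
ee_rot: [[-0.999, -0.034, 0.001], [-0.034, 0.999, 0.0], [-0.001, 0.0, -1.0]]
wrist_force: [-0.2, 0.5, -0.6]
gripper_width: 0.997
[0.47451014 0.18404431 0.00916241] [[-9.99430490e-01 -3.37395156e-02  5.83541767e-04]
 [-3.37393835e-02  9.99430637e-01  2.34711716e-04]
 [-5.91128580e-04  2.14889706e-04 -9.99999802e-01]]
```

```bash
python3 -m crank '[[0,0,0.004,0],[0,0,0,0]]';python3 -m crank '[[0,0,0,0]]';python3 -m crank '[[0,0,0,0]]'
python3 - <<'E'
from h import *
c=snap('wrist','w2');c=load('w2');print(c['tcp'])
P=cloud(c);z=P[...,2];m=(abs(z-0.044)<0.006)&(c['depth']>0)
n,l,st,ce=cv2.connectedComponentsWithStats(m.astype(np.uint8))
for i in range(1,n):
    if st[i,4]>150:
        q=P[l==i];print(ce[i],st[i,4],np.median(q[:,2]),cv2.minAreaRect((q[:,:2]*1000).astype(np.float32)))
E
```

```text
time_s: 1.87
tcp_pos: [0.4742, 0.1842, 0.0049]
ee_rot: [[-0.999, -0.034, 0.001], [-0.034, 0.999, 0.001], [-0.001, 0.001, -1.0]]
wrist_force: [-0.4, 0.3, -0.8]
gripper_width: 0.996
time_s: 1.95
tcp_pos: [0.4741, 0.1842, 0.005]
ee_rot: [[-0.999, -0.034, 0.0], [-0.034, 0.999, 0.0], [-0.001, 0.0, -1.0]]
wrist_force: [-0.0, 0.5, 0.4]
gripper_width: 0.994
time_s: 2.03
tcp_pos: [0.4742, 0.1842, 0.0049]
ee_rot: [[-0.999, -0.034, 0.001], [-0.034, 0.999, 0.0], [-0.001, 0.0, -1.0]]
wrist_force: [-0.1, -0.8, -0.2]
gripper_width: 1.0
[0.47416398 0.18419872 0.00494051]
[285.30763171 133.0613966 ] 21581 0.044168744800100135 ((473.85400390625, 123.16551208496094), (30.314437866210938, 105.58052062988281), 2.1894376277923584)
[395.24230769 273.47692308] 260 0.0422228905314662 ((424.8609619140625, 172.5480194091797), (13.050871849060059, 3.622926950454712), 20.149688720703125)
[163.91891892 273.48648649] 259 0.04229032213023298 ((524.0554809570312, 175.96617126464844), (2.6905016899108887, 13.067367553710938), 80.72730255126953)
[284.77772126 322.38250254] 1966 0.044106846307031294 ((471.14483642578125, 197.76319885253906), (30.13077735900879, 17.753114700317383), 3.0959479808807373)
```

View pics/w2.png

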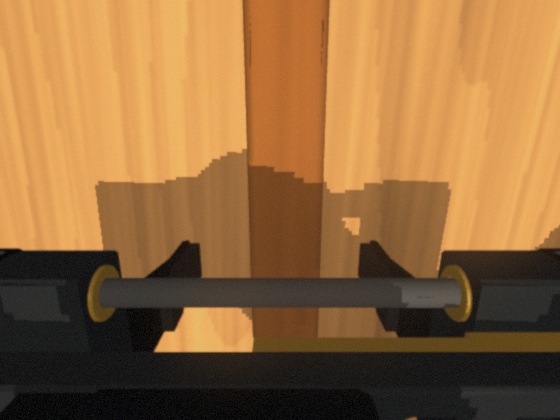

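The picture shows the rail between the fingers, running from (287,0) to (285,335). The TCP is 2.5 mm too far in x, so I'll correct that and then close.

```bash
python3 -m crank '[[0.0025,0,0,-0.004],[0,0,0,0],[0,0,0,0]]'; python3 -m crank '[[0,0,0,0],[0,0,0,0],[0,0,0,0],[0,0,0,0],[0,0,0,0]]' 0.02; python3 -m crank '[[0,0,0,0],[0,0,0,0]]';python3 -m crank '[[0,0,0,0],[0,0,0,0]]'
python3 - <<'E'
from h import *
snap('scene','s3');snap('wrist','w3')
for f in('s3','w3'):
    c=load(f);print(c['tcp'],c['R'][:,0])
    P=cloud(c);z=P[...,2];m=(abs(z-0.044)<0.006)&(c['depth']>0)&(P[...,0]>.4)&(P[...,0]<.6)&(abs(P[...,1])<.3)
    n,l,st,ce=cv2.connectedComponentsWithStats(m.astype(np.uint8))
    for i in range(1,n):
        if st[i,4]>150:
            q=P[l==i];print(ce[i],st[i,4],np.median(q[:,2]),cv2.minAreaRect((q[:,:2]*1000).astype(np.float32)))
E
```

```text
time_s: 2.33
tcp_pos: [0.4713, 0.184, 0.0046]
ee_rot: [[-0.999, -0.038, -0.0], [-0.038, 0.999, -0.0], [0.0, -0.0, -1.0]]
wrist_force: [0.5, -0.1, -0.6]
gripper_width: 0.998
time_s: 2.75
tcp_pos: [0.4715, 0.184, 0.0045]
ee_rot: [[-0.999, -0.038, -0.0], [-0.038, 0.999, 0.0], [0.0, 0.0, -1.0]]
wrist_force: [-0.1, 0.1, 0.1]
gripper_width: 0.705
time_s: 2.92
tcp_pos: [0.4715, 0.184, 0.0045]
ee_rot: [[-0.999, -0.038, -0.0], [-0.038, 0.999, -0.0], [0.0, -0.0, -1.0]]
wrist_force: [0.1, 0.8, 0.4]
gripper_width: 0.552
time_s: 3.08
tcp_pos: [0.4715, 0.184, 0.0045]
ee_rot: [[-0.999, -0.038, -0.0], [-0.038, 0.999, -0.0], [0.0, -0.0, -1.0]]
wrist_force: [0.3, 0.4, 0.2]
gripper_width: 0.401
[0.47148697 0.1839768  0.00454017] [-9.99279702e-01 -3.79483363e-02  1.22697981e-05]
[238.10526316 173.27631579] 152 0.0442493146593686 ((412.95465087890625, -236.85348510742188), (19.49712562561035, 122.45265197753906), 3.020444393157959)
[304.61308677 207.16358464] 703 0.044355816126992464 ((479.18048095703125, 8.9893798828125), (35.289634704589844, 236.32945251464844), 2.2624945640563965)
[0.47147102 0.18397801 0.00453112] [-9.99277007e-01 -3.80192350e-02  2.60563089e-05]
[278.51519028 134.53245923] 21889 0.04413793524889641 ((480.0503234863281, 123.61549377441406), (42.55548095703125, 105.11215209960938), 2.108872890472412)
[330.78666667 273.57333333] 225 0.0420759985228117 ((450.20263671875, 173.08668518066406), (12.82828140258789, 2.4075348377227783), 12.657990455627441)
[278.22636816 322.25572139] 2010 0.04411564110825037 ((471.36407470703125, 196.15625), (30.335052490234375, 20.303539276123047), 2.803417444229126)
```

View pics/s3.png

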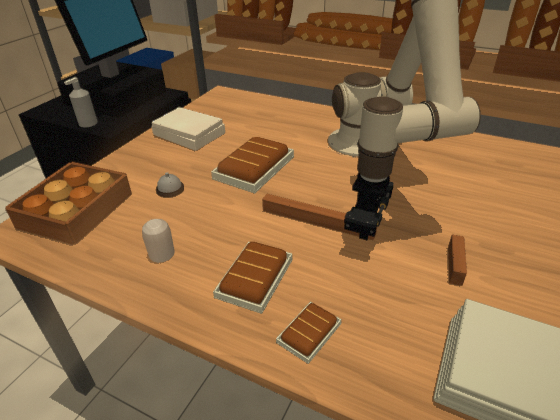

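```bash
python3 -m crank '[[0,0,0,0],[0,0,0,0],[0,0,0,0]]'; python3 -m crank '[[0,0,0,0],[0,0,0,0]]'; python3 -m crank '[[-0.0054,-0.0001,0,0.02],[-0.0081,-0.0001,0,0.03],[-0.0135,-0.0003,0,0.05],[-0.0135,-0.0003,0,0.05],[-0.0135,-0.0003,0,0.05]]';python3 -m crank '[[0,0,0,0],[0,0,0,0]]'
python3 - <<'E'
from h import *
s=sense();print(s['tcp_pos'],np.degrees(np.arctan2(s['ee_rot'][1,0],s['ee_rot'][0,0])), s['tcp_pos']-.27*s['ee_rot'][:,1])
E
```

```text
time_s: 3.43
tcp_pos: [0.4715, 0.184, 0.0046]
ee_rot: [[-0.999, -0.038, 0.0], [-0.038, 0.999, 0.0], [-0.0, 0.0, -1.0]]
wrist_force: [-0.6, -0.4, -0.3]
gripper_width: 0.345
time_s: 3.6
tcp_pos: [0.4715, 0.184, 0.0046]
ee_rot: [[-0.999, -0.038, 0.0], [-0.038, 0.999, 0.0], [-0.0, 0.0, -1.0]]
wrist_force: [0.1, 0.3, 0.5]
gripper_width: 0.342
time_s: 4.02
tcp_pos: [0.5258, 0.1806, 0.0046]
ee_rot: [[-0.986, 0.166, -0.001], [0.166, 0.986, -0.0], [0.001, -0.001, -1.0]]
wrist_force: [-4.0, 1.1, 3.3]
gripper_width: 0.345
time_s: 4.18
tcp_pos: [0.5269, 0.181, 0.0046]
ee_rot: [[-0.987, 0.161, 0.002], [0.161, 0.987, 0.001], [-0.002, 0.001, -1.0]]
wrist_force: [1.7, -0.5, 0.8]
gripper_width: 0.345
[0.52690618 0.18097821 0.00458954] 170.72990754687413 [ 0.48341293 -0.08549547  0.00425111]
```

```bash
python3 -m crank '[[-0.0081,-0.0001,0,0.03],[-0.0135,-0.0003,0,0.05],[-0.0135,-0.0003,0,0.05],[-0.0135,-0.0003,0,0.05],[-0.0135,-0.0003,0,0.05]]';python3 -m crank '[[-0.0108,-0.0002,0,0.04],[-0.0054,-0.0001,0,0.02],[0,0,0,0],[0,0,0,0]]'
python3 - <<'E'
from h import *
s=sense();print(s['tcp_pos'],np.degrees(np.arctan2(s['ee_rot'][1,0],s['ee_rot'][0,0])), s['tcp_pos']-.27*s['ee_rot'][:,1])
snap('scene','s4');snap('side','d4');snap('wrist','w4')
for f in('s4','d4','w4'):
    c=load(f)
    P=cloud(c);z=P[...,2];m=(abs(z-0.044)<0.005)&(c['depth']>0)&(P[...,0]>.4)&(P[...,0]<.64)&(abs(P[...,1])<.3)
    n,l,st,ce=cv2.connectedComponentsWithStats(m.astype(np.uint8))
    for i in range(1,n):
        if st[i,4]>150:
            q=P[l==i];r=cv2.minAreaRect((q[:,:2]*1000).astype(np.float32));print(f,ce[i],st[i,4],np.median(q[:,2]),r,cv2.boxPoints(r).round())
E
```

```text
time_s: 4.6
tcp_pos: [0.5844, 0.1639, 0.0046]
ee_rot: [[-0.923, 0.385, -0.002], [0.385, 0.923, -0.0], [0.002, -0.001, -1.0]]
wrist_force: [-3.2, 2.0, 3.0]
gripper_width: 0.343
time_s: 4.93
tcp_pos: [0.6, 0.1571, 0.0046]
ee_rot: [[-0.9, 0.436, 0.001], [0.436, 0.9, 0.0], [-0.001, 0.0, -1.0]]
wrist_force: [0.7, -1.1, 0.6]
gripper_width: 0.344
[0.59996625 0.1571496  0.00458208] 154.12543347678172 [ 0.48213765 -0.08578334  0.0044921 ]
s4 [290.05226481 212.66376307] 574 0.04451770461759136 ((516.830810546875, -14.327552795410156), (208.15847778320312, 33.44712829589844), 64.02130126953125) [[ 456. -101.]
 [ 486. -115.]
 [ 577.   72.]
 [ 547.   87.]]
d4 [276.35041716 212.21215733] 839 0.044417160233753084 ((544.7086181640625, 31.710006713867188), (322.2430114746094, 56.21839141845703), 66.93277740478516) [[ 456. -106.]
 [ 507. -128.]
 [ 634.  169.]
 [ 582.  191.]]
w4 [279.63045253 135.72408633] 22054 0.04416112815619151 ((572.9298706054688, 102.69560241699219), (104.8760986328125, 54.252628326416016), 64.12529754638672) [[526.  67.]
 [574.  44.]
 [620. 138.]
 [571. 162.]]
w4 [279.50843254 322.26934524] 2016 0.04415234090657152 ((605.1156005859375, 169.20538330078125), (18.204153060913086, 30.185169219970703), 63.43282699584961) [[588. 168.]
 [615. 154.]
 [623. 171.]
 [596. 184.]]
```

View pics/s4.png

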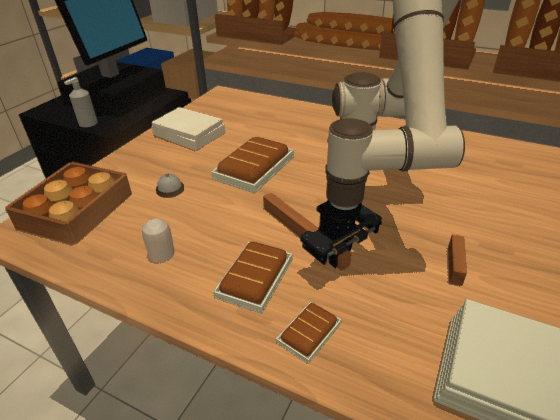

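View pics/d4.png

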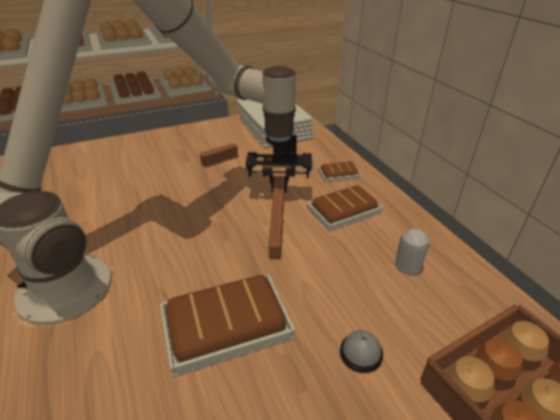

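The scene and side pictures show the rail turned as planned: its measured angle is 64° and B is still at about (0.482,-0.086). A is at (0.600,0.157), outside the left front corner. Release, lift, and go along to B.

```bash
python3 -m crank '[[0,0,0,0],[0,0,0,0],[0,0,0,0],[0,0,0,0],[0,0,0,0]]' 0.087;python3 -m crank '[[0,0,0,0],[0,0,0,0],[0,0,0,0],[0,0,0,0],[0,0,0,0]]';python3 -m crank '[[0,0,-0.02,0],[0,0,-0.025,0],[0,0,-0.025,0],[0,0,-0.02,0],[0,0,0,0]]';python3 -m crank '[[0,-0.03,0,0],[0,-0.035,0,0],[0,-0.035,0,0],[0,-0.035,0,0],[0,-0.035,0,0]]';python3 -m crank '[[0,-0.035,0,0],[0,-0.035,0,0],[0,-0.03,0,0],[0,0,0,0],[0,0,0,0]]'
python3 - <<'E'
from h import *
s=sense();print(s['tcp_pos'],np.degrees(np.arctan2(s['ee_rot'][1,0],s['ee_rot'][0,0])))
snap('scene','s5');snap('wrist','w5');snap('side','d5')
for f in('s5','d5','w5'):
    c=load(f)
    P=cloud(c);z=P[...,2];m=(abs(z-0.044)<0.005)&(c['depth']>0)&(P[...,0]>.4)&(P[...,0]<.64)&(abs(P[...,1])<.3)
    n,l,st,ce=cv2.connectedComponentsWithStats(m.astype(np.uint8))
    for i in range(1,n):
        if st[i,4]>150:
            q=P[l==i];r=cv2.minAreaRect((q[:,:2]*1000).astype(np.float32));print(f,ce[i],st[i,4],np.median(q[:,2]),r,cv2.boxPoints(r).round())
E
```

```text
time_s: 5.5
tcp_pos: [0.5995, 0.1573, 0.0044]
ee_rot: [[-0.9, 0.437, -0.0], [0.437, 0.9, -0.0], [0.0, -0.0, -1.0]]
wrist_force: [0.9, -1.2, -0.5]
gripper_width: 0.639
time_s: 5.92
tcp_pos: [0.5998, 0.1573, 0.0046]
ee_rot: [[-0.9, 0.437, 0.0], [0.437, 0.9, 0.0], [-0.0, 0.0, -1.0]]
wrist_force: [-0.4, 0.5, 0.0]
gripper_width: 0.97
time_s: 6.33
tcp_pos: [0.6027, 0.1584, 0.0997]
ee_rot: [[-0.9, 0.436, 0.009], [0.436, 0.9, 0.003], [-0.007, 0.007, -1.0]]
wrist_force: [0.8, 0.6, 0.4]
gripper_width: 0.998
time_s: 6.75
tcp_pos: [0.5243, 0.0031, 0.0942]
ee_rot: [[-0.9, 0.436, -0.001], [0.436, 0.9, -0.0], [0.0, -0.0, -1.0]]
wrist_force: [1.5, -1.3, 0.3]
gripper_width: 0.997
time_s: 7.17
tcp_pos: [0.481, -0.0868, 0.0944]
ee_rot: [[-0.898, 0.439, -0.0], [0.439, 0.898, 0.0], [0.0, -0.0, -1.0]]
wrist_force: [1.5, 0.0, -0.6]
gripper_width: 1.0
[ 0.48095093 -0.08682971  0.09443736] 153.9464227465161
s5 [307.67647059 226.18823529] 1020 0.04444951096210775 ((542.6362915039062, 37.86085510253906), (320.3843688964844, 33.6171875), 64.18272399902344) [[ 458.  -99.]
 [ 488. -114.]
 [ 628.  175.]
 [ 597.  1
[... 175 characters left out ...]
3.]
 [ 483. -117.]
 [ 560.   43.]
 [ 533.   56.]]
w5 [306.00149925  23.89205397] 667 0.04418164798017549 ((411.9861145019531, -194.66232299804688), (10.193050384521484, 35.72660446166992), 29.07744026184082) [[ 399. -182.]
 [ 416. -213.]
 [ 425. -208.]
 [ 408. -177.]]
w5 [279.49219858 234.54212766] 3525 0.044097885041788604 ((484.8037414550781, -79.18681335449219), (64.03597259521484, 30.025421142578125), 64.27962493896484) [[ 457. -102.]
 [ 484. -115.]
 [ 512.  -57.]
 [ 485.  -44.]]
w5 [279.77103209 322.40503036] 1153 0.04409297772701806 ((515.4966430664062, -15.621402740478516), (28.549650192260742, 30.033329010009766), 64.8969497680664) [[496. -22.]
 [523. -35.]
 [535.  -9.]
 [508.   4.]]
```

View pics/w5.png

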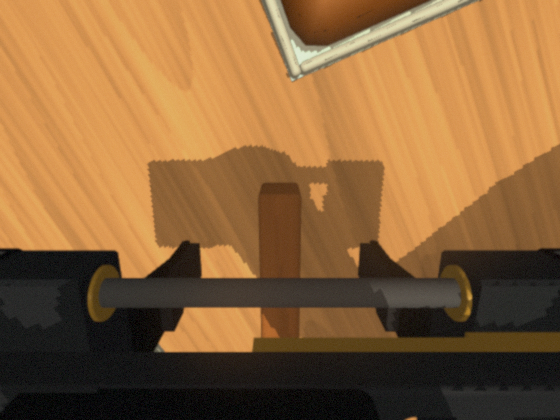

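The rail's right end shows at (280,184), between the fingers, and B is where it was, near (0.4814,-0.086). Descend.

```bash
python3 -m crank '[[0,0,0.02,-0.003],[0,0,0.025,0],[0,0,0.025,0],[0,0,0.01,0],[0,0,0,0]]';python3 -m crank '[[0,0,0.007,0],[0,0,0.003,0],[0,0,0,0],[0,0,0,0]]'
python3 - <<'E'
from h import *
s=sense();print(s['tcp_pos'],np.degrees(np.arctan2(s['ee_rot'][1,0],s['ee_rot'][0,0])))
p=s['tcp_pos'][:2]-np.array([0.4814,-0.086]);a=s['ee_rot'][:2,:2];print('TCP minus B in tool xy',a.T@p)
E
```

```text
time_s: 7.73
tcp_pos: [0.4804, -0.0848, 0.0119]
ee_rot: [[-0.901, 0.433, -0.006], [0.433, 0.901, -0.001], [0.005, -0.003, -1.0]]
wrist_force: [-0.7, -0.5, 0.3]
gripper_width: 1.002
time_s: 8.07
tcp_pos: [0.4824, -0.0854, 0.0051]
ee_rot: [[-0.901, 0.434, 0.001], [0.434, 0.901, 0.0], [-0.001, 0.001, -1.0]]
wrist_force: [0.2, -0.7, -1.0]
gripper_width: 1.001
[ 0.48238869 -0.08537172  0.00507061] 154.30003610834595
TCP minus B in tool xy [-0.00061842  0.00099488]
```

```bash
python3 -m crank '[[0.0006,-0.001,0,0],[0,0,0,0],[0,0,0,0],[0,0,0,0],[0,0,0,0]]' 0.02;python3 -m crank '[[0,0,0,0],[0,0,0,0],[0,0,0,0],[0,0,0,0],[0,0,0,0]]';python3 -m crank '[[0,0,0,0],[0,0,0,0],[0,0,0,0]]'
python3 - <<'E'
from h import *
s=sense();t=s['tcp_pos'];R=s['ee_rot'];print(t,np.degrees(np.arctan2(R[1,0],R[0,0])))
B=t[:2];A=B+.27*R[:2,1];print('A',A)
snap('scene','s6');snap('wrist','w6')
c=load('s6');P=cloud(c);z=P[...,2]
m=(abs(z-0.044)<0.005)&(c['depth']>0)&(P[...,0]>.4)&(P[...,0]<.645)&(P[...,1]<.3)&(P[...,1]>-.15)
q=P[m];r=cv2.minAreaRect((q[:,:2]*1000).astype(np.float32));print(r,cv2.boxPoints(r).round())
# tray from several views
for f in('s5','d5','s6','w0' if 0 else 'wrist0'):
    c=load(f);P=cloud(c);z=P[...,2];m=(z>.012)&(z<.05)&(abs(P[...,0]-.73)<.12)&(abs(P[...,1])<.085)&(P[...,0]>.64-.012)
    n,l,st,ce=cv2.connectedComponentsWithStats(m.astype(np.uint8));i=1+st[1:,4].argmax();q=P[l==i]
    print(f,cv2.minAreaRect((q[:,:2]*1000).astype(np.float32)))
E
```

```text
time_s: 8.48
tcp_pos: [0.4809, -0.0863, 0.0048]
ee_rot: [[-0.901, 0.434, 0.0], [0.434, 0.901, 0.0], [-0.0, 0.0, -1.0]]
wrist_force: [-0.0, -0.4, -0.2]
gripper_width: 0.71
time_s: 8.9
tcp_pos: [0.4809, -0.0862, 0.0045]
ee_rot: [[-0.901, 0.434, 0.0], [0.434, 0.901, 0.0], [-0.0, 0.0, -1.0]]
wrist_force: [-0.2, 0.1, -0.5]
gripper_width: 0.344
time_s: 9.15
tcp_pos: [0.4809, -0.0862, 0.0045]
ee_rot: [[-0.901, 0.434, 0.0], [0.434, 0.901, 0.0], [-0.0, 0.0, -1.0]]
wrist_force: [0.1, -0.5, -0.2]
gripper_width: 0.341
[ 0.48093785 -0.08624681  0.00453713] 154.26336399394208
A [0.59818134 0.15696907]
((538.05029296875, 45.32231903076172), (309.1266784667969, 57.47602462768555), 66.56723022460938) [[ 450.  -85.]
 [ 503. -108.]
 [ 626.  176.]
 [ 573.  199.]]
s5 ((732.56005859375, -2.6672134399414062), (181.3089141845703, 121.97574615478516), 3.7150332927703857)
d5 ((730.14111328125, -10.91748046875), (182.1820068359375, 112.75569152832031), 4.089641571044922)
s6 ((731.7340698242188, -2.4372711181640625), (183.23104858398438, 121.13634490966797), 3.2996058464050293)
wrist0 ((731.473876953125, -3.3886947631835938), (180.2251739501953, 120.46056365966797), 3.653785467147827)
```

View pics/w6.png

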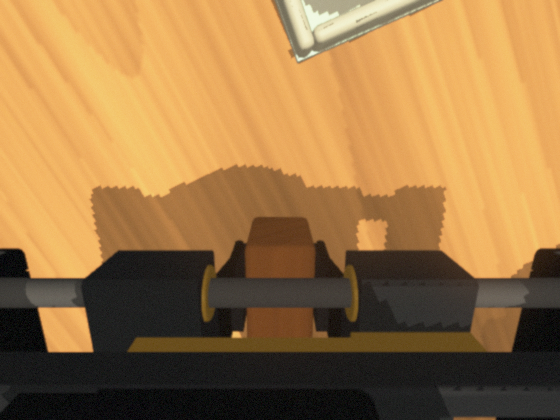

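View pics/s6.png

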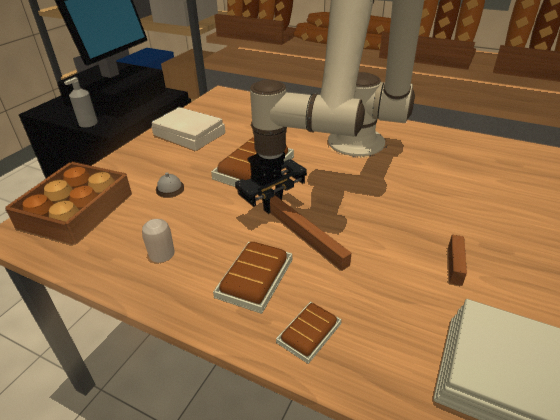

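A is undisturbed at about (0.598,0.157), and B is held with the opening at 30 mm. Now I'll swing B about A, 29.4° or -0.513 rad in tool turn.

```bash
python3 -m crank '[[-0.0081,0.0001,0,-0.03],[-0.0135,0.0003,0,-0.05],[-0.0135,0.0003,0,-0.05],[-0.0135,0.0003,0,-0.05],[-0.0135,0.0003,0,-0.05]]';python3 -m crank '[[-0.0135,0.0003,0,-0.05],[-0.0135,0.0003,0,-0.05],[-0.0135,0.0003,0,-0.05],[-0.0081,0.0001,0,-0.03],[0,0,0,0]]'; python3 -m crank '[[0,0,0,0]]'
python3 - <<'E'
from h import *
s=sense();t=s['tcp_pos'];R=s['ee_rot'];print(t,np.degrees(np.arctan2(R[1,0],R[0,0])))
B=t[:2];A=B+.27*R[:2,1];print('A',A)
snap('wrist','w7');snap('scene','s7')
E
```

```text
time_s: 9.67
tcp_pos: [0.5371, -0.1071, 0.0046]
ee_rot: [[-0.977, 0.214, -0.006], [0.214, 0.977, -0.0], [0.006, -0.002, -1.0]]
wrist_force: [-5.2, 1.2, 6.1]
gripper_width: 0.339
time_s: 10.08
tcp_pos: [0.5885, -0.1134, 0.0046]
ee_rot: [[-0.999, 0.037, 0.0], [0.037, 0.999, -0.001], [-0.0, -0.001, -1.0]]
wrist_force: [-0.0, -0.6, 2.8]
gripper_width: 0.342
time_s: 10.17
tcp_pos: [0.5879, -0.1132, 0.0046]
ee_rot: [[-0.999, 0.039, 0.001], [0.039, 0.999, -0.0], [-0.001, -0.0, -1.0]]
wrist_force: [-0.4, -0.5, 0.2]
gripper_width: 0.341
[ 0.58785767 -0.11323748  0.00456943] 177.74245749342853
A [0.59849338 0.15655295]
```

View pics/s7.png

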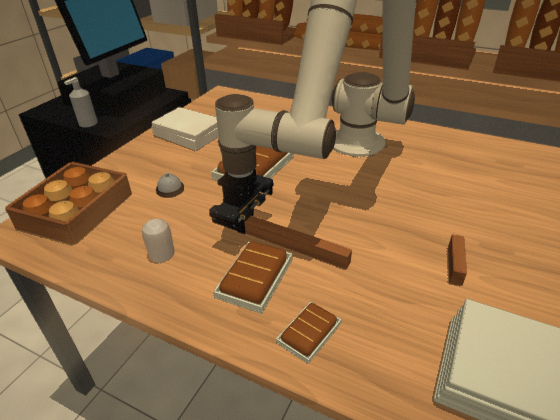

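```bash
python3 -m crank '[[-0.0095,0.0002,0,-0.035],[-0.0095,0.0001,0,-0.035],[-0.0089,0.0001,0,-0.033],[0,0,0,0],[0,0,0,0]]'
python3 - <<'E'
from h import *
s=sense();t=s['tcp_pos'];R=s['ee_rot'];print(t,np.degrees(np.arctan2(R[1,0],R[0,0])))
B=t[:2];A=B+.27*R[:2,1];print('A',A)
snap('wrist','w8');snap('scene','s8')
E
python3 -c "
from h import *
crop('s8',200,190,380,320,4)"
```

```text
time_s: 10.68
tcp_pos: [0.6152, -0.1128, 0.0046]
ee_rot: [[-0.998, -0.063, 0.0], [-0.063, 0.998, 0.0], [-0.0, -0.0, -1.0]]
wrist_force: [0.2, -0.8, 1.5]
gripper_width: 0.342
[ 0.61515629 -0.1127568   0.004588  ] -176.3713510234115
A [0.59806811 0.1567019 ]
```

View pics/w8.png

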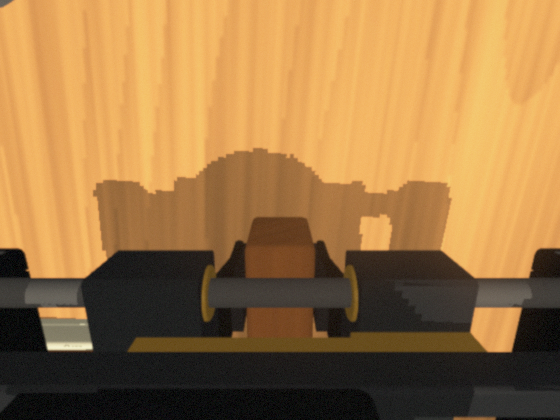

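View pics/s8_c200_190.png

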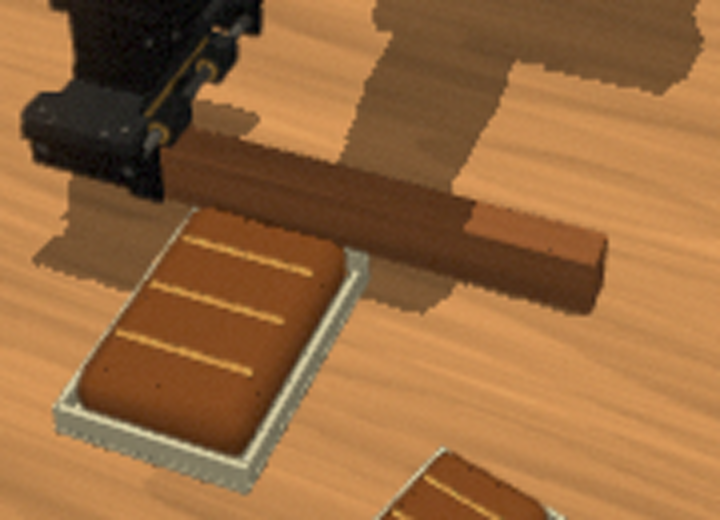

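The crop shows the rail along the tray's front, its left end at about crop (600,270). Release, lift, and look from above.

```bash
python3 -m crank '[[0,0,0,0],[0,0,0,0],[0,0,0,0],[0,0,0,0],[0,0,0,0]]' 0.087;python3 -m crank '[[0,0,0,0],[0,0,0,0],[0,0,0,0],[0,0,0,0],[0,0,0,0]]';python3 -m crank '[[0,0,-0.02,0],[0,0,-0.03,0],[0,0,-0.035,0],[0,0,-0.035,0],[0,0,-0.035,0]]';python3 -m crank '[[0,0.035,-0.01,0],[0,0.035,-0.01,0],[0,0.035,-0.01,0],[0,0.035,-0.01,0],[0,0.035,-0.01,0]]';python3 -m crank '[[0,0.03,0,0],[0,0,0,0],[0,0,0,0],[0,0,0,0]]'
python3 - <<'E'
from h import *
snap('wrist','w9');snap('scene','s9');snap('side','d9')
for f in('w9','s9','d9'):
    c=load(f);P=cloud(c);z=P[...,2];x=P[...,0];y=P[...,1];ok=(c['depth']>0)&(z>.012)&(z<.06)&(x>.56)&(x<.85)&(y>-.2)&(y<.25)&~((x>.7)&(y>.08))
    n=np.array([.998,.0637]);s=P[...,:2]@n
    s0=np.array([.6415,-.009])@n
    rt=ok&(s<s0-.009);tr=ok&(s>s0-.005)
    for nm,m in(('rail',rt&(abs(z-.044)<.005)),('railall',rt),('tray',tr)):
        q=P[m];r=cv2.minAreaRect((q[:,:2]*1000).astype(np.float32));print(f,nm,m.sum(),r)
    # tray front face by row percentiles
E
```

```text
time_s: 11.2
tcp_pos: [0.6152, -0.1128, 0.0044]
ee_rot: [[-0.998, -0.064, -0.0], [-0.064, 0.998, 0.0], [0.0, 0.0, -1.0]]
wrist_force: [-0.6, -0.0, 0.5]
gripper_width: 0.636
time_s: 11.62
tcp_pos: [0.6154, -0.1128, 0.0045]
ee_rot: [[-0.998, -0.064, -0.0], [-0.064, 0.998, -0.0], [0.0, 0.0, -1.0]]
wrist_force: [-0.1, -1.0, 0.1]
gripper_width: 0.966
time_s: 12.03
tcp_pos: [0.615, -0.1129, 0.1611]
ee_rot: [[-0.998, -0.064, -0.0], [-0.064, 0.998, -0.0], [0.0, -0.0, -1.0]]
wrist_force: [0.7, -0.0, -0.4]
gripper_width: 1.0
time_s: 12.45
tcp_pos: [0.6037, 0.0632, 0.2103]
ee_rot: [[-0.998, -0.064, 0.0], [-0.064, 0.998, 0.0], [-0.0, 0.0, -1.0]]
wrist_force: [0.7, -0.4, -0.5]
gripper_width: 0.996
time_s: 12.78
tcp_pos: [0.6019, 0.0915, 0.2092]
ee_rot: [[-0.998, -0.064, -0.001], [-0.064, 0.998, -0.0], [0.001, -0.0, -1.0]]
wrist_force: [-0.0, 1.0, 0.3]
gripper_width: 1.005
w9 rail 8029 ((605.1240234375, 48.59168243408203), (30.073352813720703, 266.6938171386719), 3.558236598968506)
w9 railall 8029 ((605.1240234375, 48.59168243408203), (30.073352813720703, 266.6938171386719), 3.558236598968506)
w9 tray 21553 ((731.36962890625, -3.5351333618164062), (180.18865966796875, 119.7846450805664), 3.7754404544830322)
s9 rail 1156 ((607.1973876953125, 24.81005859375), (34.64638137817383, 319.2979736328125), 3.628697633743286)
s9 railall 2142 ((607.5161743164062, 24.830245971679688), (35.29161071777344, 319.2977294921875), 3.6324007511138916)
s9 tray 3087 ((731.4185791015625, -2.912689208984375), (183.55972290039062, 121.42988586425781), 3.5039191246032715)
d9 rail 828 ((604.0493774414062, 22.011962890625), (32.8222770690918, 320.5902099609375), 3.4227683544158936)
d9 railall 1359 ((604.1495361328125, 21.425582885742188), (32.95048522949219, 321.75689697265625), 3.560683488845825)
d9 tray 1850 ((730.0331420898438, -7.229217529296875), (180.8004150390625, 121.17185974121094), 2.7339963912963867)
```

View pics/w9.png

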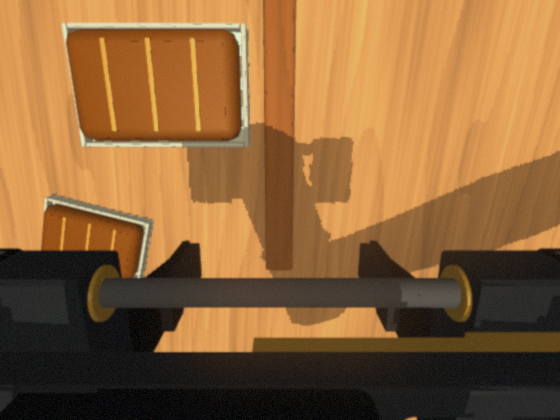

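View pics/s9.png

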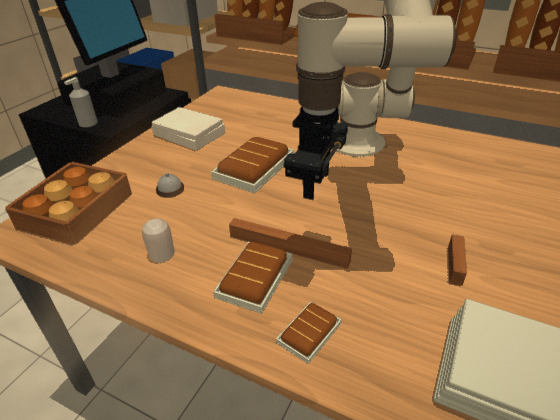

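The wrist view shows the rail parallel to the tray front, with the tray edge at column 245, the rail face at 264 and its left end at (279,268). The measured gap is 17.5 mm, the rail and tray angles agree to about 0.2°, and the rail top is at 44 mm, so it is flat on the counter. The short rail is untouched. Handing in.

```bash
python3 -c "
from station import *
print(sense()['wrist_force'],finish_job())"
```

```text
the job is handed in; nothing more can be done
[-0.54888565 -0.2560631  -0.21635032] None
```

The long rail now lies along the front of the middle-sized tray, and the job was handed in at about 13 s with the gripper open and clear. I swung rail_a about 28° with rail_b staying in place. I then let go, regripped at rail_b and swung it about 29° with rail_a staying in place. Both pivots stayed within about 2 mm by the arm's readings, and the rail was slid, never lifted.

**Last checks:**
- **Gap and angle:** by the wrist camera the gap to the tray is about 17.5 mm, and the rail is parallel to the tray front within 0.2°.
- **Overhang:** the rail sticks out about 130 mm past the left corner and 70 mm past the right.
- **Height:** its top is 44 mm above the counter, so it lies flat.
- **Short rail and other trays:** none of them appear to have moved in the last picture.
- **Forces:** the highest wrist force shown by the move readouts was about 8 N.

**Disagreement:** the side camera placed things 2–4 mm off from the other two and read the tray's angle about 1° lower. I relied on the wrist and scene views. No check failed.

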